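# Tip salvaged parts over the bar grate and plug the module into its bay

### The job

Raise the hinged pan by its bar handle and tip its load onto the bar grate next to it, so that the small parts drop between the bars into the bin and only the long module stays lying on top; then let the pan back down to rest. Take the module off the grate and push it nose first into the bay on the bench, past the sprung ball, until it clicks and sits fully home against the bay's end, and leave it there.

Things in the scene. Friction and masses are not known exactly. Their poses are not given: they have to be found in the camera images.
- rig: fixed grey sorting rig: open bin (outside x -106..106, y -172..0 mm, floor 6 mm thick) topped by a grate of steel bars, with a tipping pan to its +y side. Origin on the bench under the pan's hinge line; x along the hinge, y from the grate to the pan's handle, z up. Bin side walls (x = +-103) rise to z = 102 mm, the rim at y = -172..-166 only to z = 92 mm
- grate (a point): middle of the grate, level with the bars' tops: rig (0, -86, 80) mm, axes of the rig. Four round steel bars, 8 mm thick, along y at x = -90, -30, 30, 90 mm, 52 mm clear between them; the rim beyond them stands 12 mm above their tops. Bars and pan are slick (friction about 0.15)
- pan (a joint): tipping angle of the pan, rad: 0 level on its stand, grows as the handle end is lifted, stop at 1.0. Hinge line: the rig's x axis raised to z = 83 mm. Inside 192 (x) x 170 (y) mm, walls 32 mm high, open at the hinge; floor top z = 87 mm, 7 mm above the bars. 0.35 kg empty, falls back by its weight, slightly damped; parts begin to slide at about 0.2 rad, all have left by 0.8 rad
- pan_bar (a point): middle of the pan's bar handle: a dark round bar 10 mm thick and 120 mm long, parallel to the hinge, its axis 46 mm beyond the pan's end wall. With the pan level it is at rig (0, 220, 103) mm; axes of the pan
- module: plug-in module, aluminium and dark steel case 140 x 50 x 34 mm (x, y, z), 0.17 to 0.34 kg; origin at the centre of its underside, z up; nose at +x with a row of brass contacts, black plate at the tail. Upright notch 6 mm deep in each side at x = 40..54 mm. It starts in the pan near the handle, length across the bars, nose away from the robot. Grasp across its 50 mm
- nose (a point): middle of the module's nose face: module (70, 0, 17) mm, axes of the module
- heatsink: small finned heatsink 25 x 40 x 20 mm, in the pan; origin at the centre of its underside
- battery: block battery 18 x 31 x 47 mm, in the pan; origin at the centre of its underside
- tipbox: small oblong box 20 x 60 x 18 mm, in the pan; origin at the centre of its underside
- capacitor: black cylinder 18 mm in diameter, 32 mm high, in the pan; origin at the centre of its underside
- bay: fixed grey bay for the module on the bench, to the robot's right: a slot 55 mm wide, 40 mm high, 55 mm deep, open to -x. Origin on the bench below the middle of the mouth; x points into the bay, z up. Base plate top z = 8 mm, from x = -105 mm (a sill before the mouth) on; walls out to y = +-43.5, roof top z = 53 mm, over x = 0..63 mm. Lead-ins flare to 67 mm at x = -14 mm, 30 mm high
- bay_home (a point): where the module's origin is when the module is home, nose against the end stop: bay (-15, 0, 8) mm, axes of the bay, module the same way round; the module's rear 85 mm then stands out of the mouth
- ball (a joint): sprung steel ball (16 mm) in the bay's +y wall, 36 mm inside the mouth; travel in m: 0 = out (6.5 mm into the slot), grows as the module presses it aside, about 1.3 N per mm. It drops back to about 0 in the module's notch when the module is home; pushing past it takes about 5 to 10 N
There are look-alikes about, which are no part of the job. What is shaped like the battery but yellow is not meant.

How it is judged:
By the outcome, as a careful person would: the job done as asked, in the order asked, and still so for the second after the job is handed in, with the robot touching nothing.
It also fails if it takes over 72 s, if anything falls off the work surface, if the arm or the gripper's body presses on something with over 40 N, if the wrist force passes 120 N, or if a joint passes its speed limit or range.

### The arm

A 6-joint arm with a two-finger parallel gripper is mounted at the origin on a cart in front of the work surface, level with it; the furniture and walls round the work are solid. World frame = base frame: x ahead of the robot, y to its left, z up, the work surface at z = 0. Lengths are in mm, angles in rad, forces in N, time in s.
With the tool pointing down it reaches from about 275 to 1000 mm from the base axis. Payload 8.4 kg.
Tool frame: the origin (TCP) lies midway between the tips of the shut fingers; the grasp point (between the pads) lies 19 mm behind it; z points along the fingers, y is the line along which they close (so a half turn about z gives the same grasp; the last joint's range is limited). The gripper opens to 85 mm and grips with 20 to 120 N. Pads are 22 mm wide; open, the fingers measure 114 mm over their backs; the gripper's body (76 mm by 85 mm) begins 54 mm behind the grasp point. The pads swing forward as they close: fully open they stand 13 mm farther back than shut.
Start: joints at [-1.35, 0.353, 1.633, -0, 1.155, -0.002], TCP at [138.099, -609.554, 231.281] pointing down, gripper open.
Joint ranges: [-2.63, 2.63], [-0.92, 2.1], [0.06, 2.66], [-1.3, 4.44], [0, 2.69], [-3.02, 3.02]. Speed limits (rad/s): [2.22, 2.22, 2.79, 3.14, 3.14, 3.14].

### API

Orientations are given as [roll, pitch, yaw] about the fixed x, y, z axes, in that order (R = Rz(yaw) Ry(pitch) Rx(roll)).
In Python, from rig import telemetry, optics, r gives the robot as it stands.
- The arm moves only by the tool play_rows, never from a script. Its arguments are lists of equal length, an entry for each row: "dp": the shift along the tool's x, y, z in units of 40 mm (1.0 is 40 mm), a list of three; "rot": the turn, a rotation vector about the tool's x, y, z in units of 6 degrees (1.0 is 6 degrees), a list of three. In form: {"dp": [[tx, ty, tz], ...], "rot": [[ax, ay, az], ...]}. A call has 1 to 5 rows; each row is the pose to reach, as a shift and turn from the pose commanded when the call began, along the tool's axes at that moment; what a row does not reach only later rows make up. A row lasts 1/12 s, in which the tool goes at most 41.7 mm and 7.16 degrees, less where a joint would pass 70% of its speed; a pose out of reach is approached as far as the arm can. A call with a gripper value outside its range is refused whole. "fingers" is the opening, from 0 (shut) to 1 (fully open), set as the call begins (left out, the last holds). The fingers move at their own pace and stop on an object; "grip_force" is the grip in N (left out, the last holds). Time passes only in rows, so rows that repeat a pose let the fingers close. It gives the time, the measured TCP pose, the force, the opening and the grip force at its end, in the units of the state.
- telemetry.sense(): the state, without advancing time (a new reading comes with each control period).
- optics.grab_frame(name): name is "scene" or "top"; returns a dict with "color" (384x512x3 uint8, red, green, blue), "mtx" (3x3 intrinsics, pixels), "R" (3x3) and "t" (3): a world point X has camera coordinates R X + t. Camera axes: x right, y down, z forward; pixel columns grow to the right and rows downward; lengths in mm; the calibration is good to about 2 mm. A picture is of the moment at which its call begins. There is no depth.
- r.sign_off(): hands the job in; it is judged then, once.
The state is a dict: "clock": time; "qpos": joint angles; "qvel": joint speeds; "joint_efforts": joint torques, N m; "eef_pos": TCP position; "tcp_rot": TCP orientation; "contact_force": force on the tool from outside, world axes, zero at the start; "wrist_torque": the same for the moment, N m; "opening": opening from 0.0 (shut) to 1.0 (fully open); "grasp_force": force on a finger pad.
Only numpy, scipy, OpenCV 4.12 (cv2) and the standard library are available. Lean on these libraries where they do the work, as an engineer would, in place of code of your own. Each camera call takes 0.05 s, during which the arm holds its last target. There are 200 camera calls.

## Working session

There is one attempt and no reset: what is moved stays moved. The work goes in short steps, Python scripts to look and compute and a tool call to move; the robot and the scene stay as the last step left them, time stands still between calls to the robot, and variables do not carry over. Pictures are saved under pics/ and viewed, at most 10 in all, crops included, and the job is handed in when it is done.

Besides the shell and the picture viewer there is one more tool, called as name(argument=value, ...) on one line, values as JSON. play_rows: Moves the arm, as the interface text tells. Its arguments: {"type":"object","properties":{"dp":{"type":"array"},"rot":{"type":"array"},"fingers":{"type":"number"},"grip_force":{"type":"number"}},"required":["dp","rot"]}

```bash
ls; mkdir -p pics
python3 - <<'E'
from rig import telemetry, optics, r
import cv2
for n in("scene","top"):
    f=optics.grab_frame(n); cv2.imwrite(f"pics/{n}0.png",f["color"][:,:,::-1]); print(f["mtx"].round(1).tolist(),f["R"].round(3).tolist(),f["t"].round(1).tolist())
print(telemetry.sense())
E
```

```text
pics
[[497.9, 0.0, 263.8], [0.0, 497.9, 193.6], [0.0, 0.0, 1.0]] [[0.908, -0.418, 0.016], [-0.299, -0.675, -0.675], [0.293, 0.608, -0.738]] [-456.9, 312.2, 944.2]
[[439.6, 0.0, 252.8], [0.0, 439.6, 193.2], [0.0, 0.0, 1.0]] [[-0.003, -1.0, -0.001], [-0.991, 0.003, -0.135], [0.135, 0.0, -0.991]] [120.2, 556.1, 1211.4]
{'clock': 0.1, 'qpos': array([-1.35038888e+00,  3.53595186e-01,  1.63406040e+00, -1.22990570e-05,
        1.15520981e+00, -2.43503447e-03]), 'qvel': array([-0.00049484, -0.00210782, -0.00264806, -0.00066971, -0.00099696,
        0.00011419]), 'joint_efforts': array([ 1.67157680e-06, -6.06355906e+01, -3.42820609e+01, -2.47331866e-05,
        3.95932206e-03, -5.28239298e-06]), 'eef_pos': array([ 138.00707911, -609.12966184,  230.62630857]), 'tcp_rot': array([-3.14031989e+00,  8.14662231e-06,  2.22847457e-01]), 'contact_force': array([ 0.69903828,  0.59981223, -0.36949335]), 'wrist_torque': array([-0.05151682,  0.03657631,  0.01678071]), 'grasp_force': 0.0, 'opening': 0.9962619845808138}
```

View pics/scene0.png

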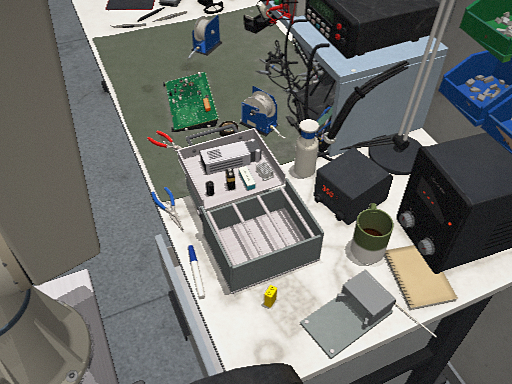

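View pics/top0.png

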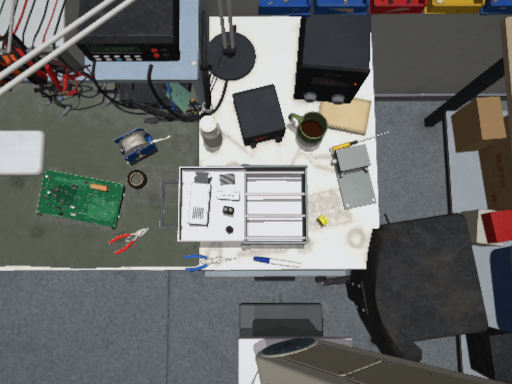

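Scene: the pan and grate rig is in the middle (top view cols 178-307, rows 166-243), with the handle at cols ~162-165. The bay is at the right (top, cols 333-375, rows 140-207). Next I'll take an enlarged crop to get the corners.

```bash
cat > h.py <<'E'
import numpy as np, cv2
from rig import telemetry, optics, r
from scipy.spatial.transform import Rotation as Ro
def ray(f,uv):
    d=f["R"].T@np.linalg.solve(f["mtx"],[uv[0],uv[1],1.]); c=-f["R"].T@f["t"]; return c,d
def onz(f,uv,z):
    c,d=ray(f,uv); return c+d*(z-c[2])/d[2]
def proj(f,X):
    p=f["mtx"]@(f["R"]@np.asarray(X,float)+f["t"]); return p[:2]/p[2]
def crop(f,x0,y0,x1,y1,s,name):
    im=cv2.resize(f["color"][y0:y1,x0:x1,::-1],None,fx=s,fy=s,interpolation=cv2.INTER_CUBIC)
    for u in range((x0+9)//10*10,x1,10): cv2.putText(im,str(u),(int((u-x0+.5)*s)-8,8),0,.3,(0,0,255)); cv2.line(im,(int((u-x0+.5)*s),10),(int((u-x0+.5)*s),16),(0,0,255))
    for v in range((y0+9)//10*10,y1,10): cv2.putText(im,str(v),(0,int((v-y0+.5)*s)+3),0,.3,(0,0,255)); cv2.line(im,(20,int((v-y0+.5)*s)),(26,int((v-y0+.5)*s)),(0,0,255))
    cv2.imwrite(f"pics/{name}.png",im)
E
python3 -c "
from h import *
f=optics.grab_frame('top'); crop(f,155,135,385,255,3.45,'top1')"
```

```text
(no output)
```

View pics/top1.png

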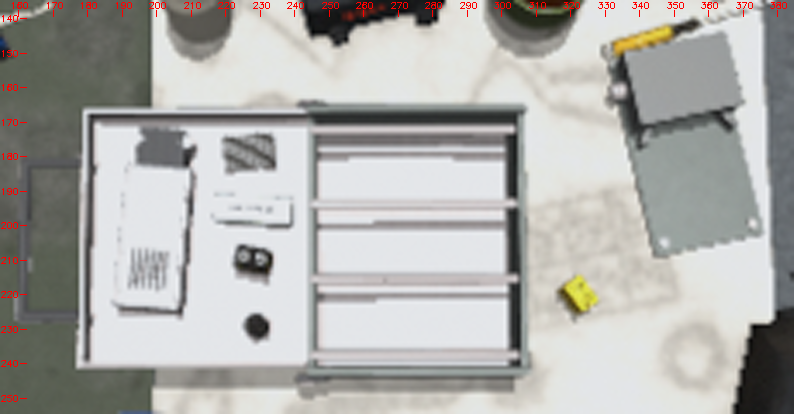

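The crop shows the bin's outer corners near (306.7,164.9) and (307.5,242.9), and the handle bar at col ~162, rows 183-226. The bay roof is at (335,150)-(371,164), and the sill's near corners are at (345,209) and (375,202).

Run:
```python
from h import *
f=optics.grab_frame('top')
c=lambda x,y:(155+x/3.45-.5,135+y/3.45-.5)
P=lambda n,x,y,z:print(n,onz(f,c(x,y),z).round(1))
P('bin far right',525,105,102);P('bin near right',527,374,102)
P('bin far left',308,105,102);P('bin near left',308,374,102)
P('bar far',25,165,103);P('bar near',22,317,103);P('bar mid',23.5,241,103)
P('pan far left',85,107,119);P('pan near left',78,367,119)
for n,x in (('m1',(130,168)),('m2',(190,168)),('m3',(184,312)),('m4',(117,303))):P(n,*x,121)
for n,x in (('roof fl',(624,55)),('roof fr',(725,33)),('roof nr',(744,102)),('roof nl',(640,125))):P(n,*x,53)
P('base nl',658,257,8);P('base nr',762,232,8)
g=optics.grab_frame('scene'); crop(g,160,110,330,300,3.1,'s1'); crop(g,290,255,450,365,5,'s2')
```

```text
bin far right [624.7 -28.4 102. ]
bin near right [414.1 -25.7 102. ]
bin far left [625.3 142.5 102. ]
bin near left [414.7 142.6 102. ]
bar far [578.  364.1 103. ]
bar near [459.1 363.5 103. ]
bar mid [518.2 363.8 103. ]
pan far left [620.8 315.3 119. ]
pan near left [420.1 316.7 119. ]
m1 [572.5 279.3 121. ]
m2 [572.3 233.1 121. ]
m3 [461.4 236.5 121. ]
m4 [468.5 287.6 121. ]
roof fl [ 676.2 -116.9   53. ]
roof fr [ 694.5 -200.8   53. ]
roof nr [ 636.5 -214.2   53. ]
roof nl [ 617.6 -128.3   53. ]
base nl [ 513.4 -149.1    8. ]
base nr [ 534.2 -237.2    8. ]
```

View pics/s2.png

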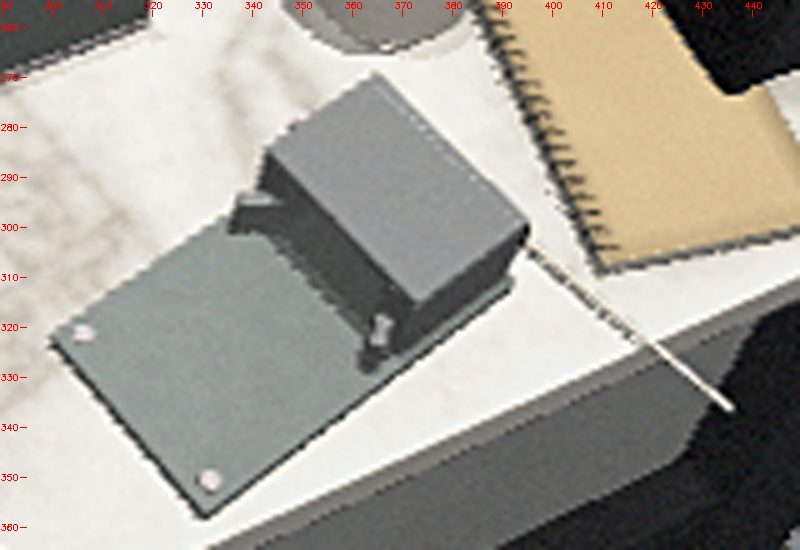

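View pics/s1.png

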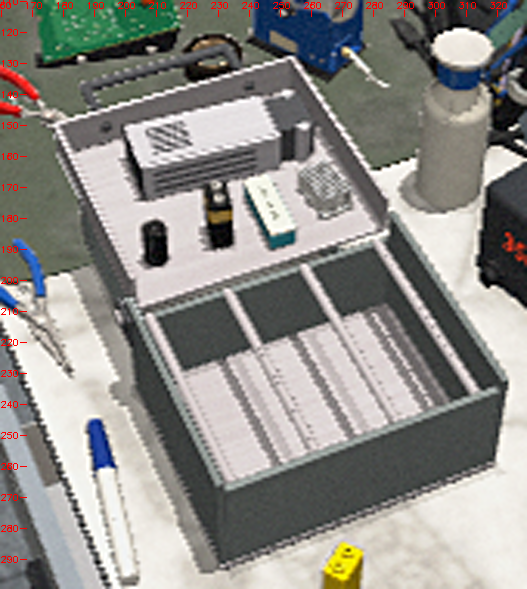

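```bash
cat >> h.py <<'E'
def go(p,rpy):
    s=telemetry.sense(); R0=Ro.from_euler('xyz',s["tcp_rot"]); R1=Ro.from_euler('xyz',rpy)
    print("dp",(R0.inv().apply(np.array(p)-s["eef_pos"])/40).round(3).tolist(),"rot",np.degrees((R0.inv()*R1).as_rotvec()/6).round(3).tolist())
E
python3 - <<'E'
from h import *
g=optics.grab_frame('scene')
c=lambda x,y:(290+x/5-.5,255+y/5-.5)
P=lambda n,x,y,z:print(n,onz(g,c(x,y),z).round(1))
P('roof fl',376,73,53);P('roof fr',530,229,53);P('roof nr',417,303,53);P('roof nl',270,153,53)
P('base nl',51,341,8);P('base nr',204,516,8)
E
```

```text
roof fl [ 676.1 -120.9   53. ]
roof fr [ 692.  -208.1   53. ]
roof nr [ 633.3 -217.2   53. ]
roof nl [ 616.1 -136.1   53. ]
base nl [ 511.1 -153.7    8. ]
base nr [ 530.5 -242.3    8. ]
```

play_rows(dp=[[0.58,-0.84,-0.1],[1.15,-1.69,-0.2],[1.73,-2.53,-0.3],[2.3,-3.38,-0.4],[2.88,-4.22,-0.5]], rot=[[0,0,0.43],[0,0,0.86],[0,0,1.28],[0,0,1.7],[0,0,2.13]], fingers=0.5)

```text
clock: 0.72
eef_pos: [213.3, -417.6, 251.3]
tcp_rot: [-3.141, -0.0, -0.003]
contact_force: [2.2, 0.2, 0.3]
opening: 0.502
grasp_force: 0.0
```

play_rows(dp=[[0.38,-0.96,0],[0.75,-1.91,0],[1.13,-2.87,0],[1.5,-3.83,0],[1.88,-4.8,0]], rot=[[0,0,0],[0,0,0],[0,0,0],[0,0,0],[0,0,0]])

```text
clock: 1.13
eef_pos: [288.5, -225.8, 251.5]
tcp_rot: [3.141, -0.001, -0.001]
contact_force: [1.9, 0.8, 0.1]
opening: 0.496
grasp_force: 0.0
```

play_rows(dp=[[0.38,-0.96,0],[0.75,-1.91,0],[1.13,-2.87,0],[1.5,-3.83,0],[1.88,-4.8,0]], rot=[[0,0,0],[0,0,0],[0,0,0],[0,0,0],[0,0,0]])

```text
clock: 1.55
eef_pos: [363.8, -33.5, 251.7]
tcp_rot: [3.141, -0.001, -0.0]
contact_force: [1.6, -0.2, -0.0]
opening: 0.501
grasp_force: 0.0
```

play_rows(dp=[[0.38,-0.96,0],[0.75,-1.91,0],[1.13,-2.87,0],[1.5,-3.83,0],[1.88,-4.8,0]], rot=[[0,0,0],[0,0,0],[0,0,0],[0,0,0],[0,0,0]])

```text
clock: 1.97
eef_pos: [439.1, 158.8, 251.5]
tcp_rot: [-3.142, -0.001, 0.0]
contact_force: [2.0, -1.2, 1.2]
opening: 0.499
grasp_force: 0.0
```

play_rows(dp=[[0.38,-0.96,0],[0.75,-1.91,0],[1.13,-2.87,0],[1.5,-3.83,0],[1.88,-4.8,0]], rot=[[0,0,0],[0,0,0],[0,0,0],[0,0,0],[0,0,0]])

```text
clock: 2.38
eef_pos: [514.4, 350.5, 251.2]
tcp_rot: [3.141, -0.0, 0.0]
contact_force: [1.4, -0.2, 0.2]
opening: 0.499
grasp_force: 0.0
```

play_rows(dp=[[0.1,-0.33,0.8],[0.1,-0.33,1.65],[0.1,-0.33,2.5],[0.1,-0.33,3.35],[0.1,-0.33,4.13]], rot=[[0,0,0],[0,0,0],[0,0,0],[0,0,0],[0,0,0]])

```text
clock: 2.8
eef_pos: [517.6, 361.6, 84.1]
tcp_rot: [3.141, 0.001, 0.0]
contact_force: [1.2, -0.5, 0.7]
opening: 0.498
grasp_force: 0.0
```

play_rows(dp=[[0,0,0],[0,0,0],[0,0,0],[0,0,0],[0,0,0]], rot=[[0,0,0],[0,0,0],[0,0,0],[0,0,0],[0,0,0]], fingers=0.0, grip_force=35)

```text
clock: 3.22
eef_pos: [518.6, 361.0, 88.1]
tcp_rot: [3.141, -0.001, -0.0]
contact_force: [-0.1, -3.9, -3.7]
opening: 0.101
grasp_force: 34.0
```

play_rows(dp=[[0,0.03,-0.22],[0,0.06,-0.44],[0,0.1,-0.66],[0,0.15,-0.87],[0,0.21,-1.08]], rot=[[0,0,0],[0,0,0],[0,0,0],[0,0,0],[0,0,0]])

```text
clock: 3.63
eef_pos: [518.5, 352.6, 131.8]
tcp_rot: [3.141, -0.001, -0.0]
contact_force: [0.0, -5.1, -6.4]
opening: 0.098
grasp_force: 33.9
```

play_rows(dp=[[0,0.03,-0.21],[0,0.07,-0.42],[0,0.12,-0.62],[0,0.18,-0.82],[0,0.24,-1.02]], rot=[[0,0,0],[0,0,0],[0,0,0],[0,0,0],[0,0,0]])

```text
clock: 4.05
eef_pos: [518.2, 336.9, 169.9]
tcp_rot: [3.131, 0.001, 0.001]
contact_force: [10.6, -33.2, -22.2]
opening: 0.101
grasp_force: 34.3
```

Run:
```python
from h import *
s=telemetry.sense(); print(s)
f=optics.grab_frame('scene'); s=telemetry.sense(); print(s['eef_pos'],s['contact_force'],s['wrist_torque'])
crop(f,150,80,340,300,2.7,'s3')
```

```text
{'clock': 4.05, 'qpos': array([ 0.57890275,  0.40807073,  1.69909053, -0.01017087,  1.04119446,
        2.15393999]), 'qvel': array([-0.04802455, -0.12223522, -0.0291777 , -0.03253887,  0.17791616,
       -0.04034237]), 'joint_efforts': array([ 20.6083864 , -74.16882992, -44.02076483,   9.01657015,
        -2.52462119,   0.10067271]), 'eef_pos': array([518.23617613, 336.91830578, 169.89368051]), 'tcp_rot': array([3.13055837e+00, 8.50044971e-04, 9.22329406e-04]), 'contact_force': array([ 10.63337867, -33.18344321, -22.17896795]), 'wrist_torque': array([-5.05208355, -1.88397171,  0.03987616]), 'grasp_force': 34.32973265647888, 'opening': 0.10087386438141169}
[518.29161569 336.23216897 170.99692726] [  8.26459233 -28.94706061 -17.51469557] [-4.19604782 -1.2614275   0.08790833]
```

View pics/s3.png

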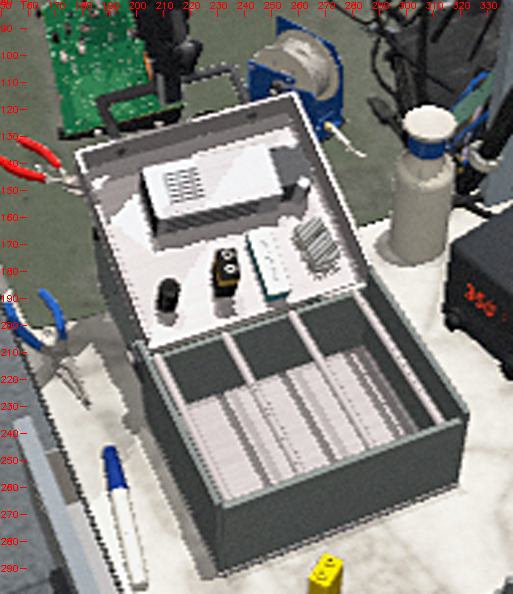

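Nothing has slid yet with the pan at about 0.4 rad. The side force comes from my y steps being too short, so I'll correct that in the next move.

play_rows(dp=[[0,0.23,0],[0,0.37,-0.24],[0,0.51,-0.47],[0,0.67,-0.7],[0,0.84,-0.92]], rot=[[0,0,0],[0,0,0],[0,0,0],[0,0,0],[0,0,0]])

```text
clock: 4.52
eef_pos: [518.4, 310.7, 209.5]
tcp_rot: [-3.139, -0.002, -0.0]
contact_force: [-1.7, 4.2, 0.1]
opening: 0.101
grasp_force: 35.5
```

play_rows(dp=[[0,0.18,-0.21],[0,0.37,-0.41],[0,0.57,-0.6],[0,0.78,-0.78],[0,1.0,-0.94]], rot=[[0,0,0],[0,0,0],[0,0,0],[0,0,0],[0,0,0]])

```text
clock: 4.93
eef_pos: [518.4, 271.3, 247.4]
tcp_rot: [-3.137, -0.002, -0.0]
contact_force: [-6.2, 10.2, 9.6]
opening: 0.097
grasp_force: 35.4
```

play_rows(dp=[[0,0.22,-0.16],[0,0.22,-0.16],[0,0.22,-0.16],[0,0.22,-0.16],[0,0.22,-0.16]], rot=[[0,0,0],[0,0,0],[0,0,0],[0,0,0],[0,0,0]])

```text
clock: 5.35
eef_pos: [518.4, 262.6, 253.7]
tcp_rot: [-3.138, -0.002, -0.0]
contact_force: [-4.6, 8.0, 8.4]
opening: 0.099
grasp_force: 35.3
```

Run:
```python
from h import *
f=optics.grab_frame('scene'); g=optics.grab_frame('top'); s=telemetry.sense(); print(s['eef_pos'],s['contact_force'],s['wrist_torque'])
crop(f,150,80,340,300,2.5,'a'); crop(g,150,150,320,260,2.0,'b')
a=cv2.imread('pics/a.png');b=cv2.imread('pics/b.png'); b=cv2.copyMakeBorder(b,0,a.shape[0]-b.shape[0],0,0,0)
cv2.imwrite('pics/s4.png',np.hstack([a,b[:,:320]]))
```

```text
[518.43962331 262.69197141 253.66564205] [-5.85347109  7.08340014  7.5186318 ] [1.36135063 0.84183043 0.00523358]
```

View pics/s4.png

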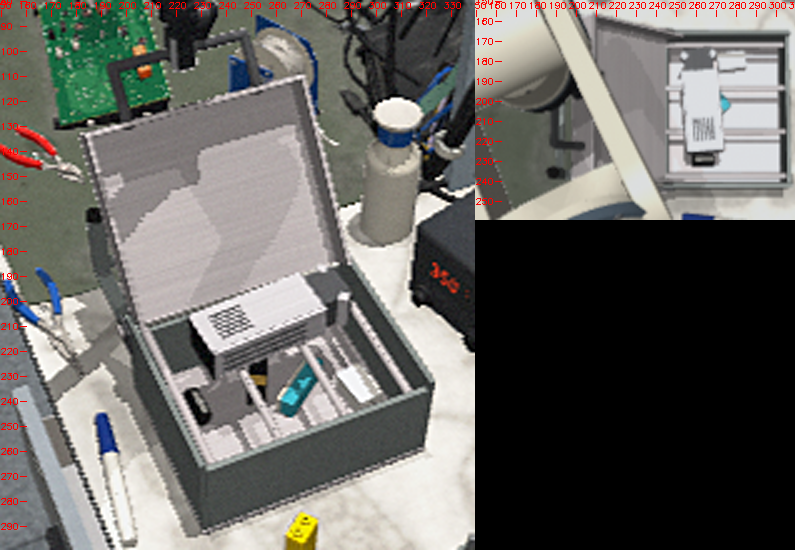

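All four small parts are in the bin and the module lies across the bars near the hinge (top cols ~255-272, rows ~176-228). Next I'll lower the pan.

play_rows(dp=[[0,-0.44,0.32],[0,-0.86,0.7],[0,-1.23,1.1],[0,-1.56,1.54],[0,-1.84,2.02]], rot=[[0,0,0],[0,0,0],[0,0,0],[0,0,0],[0,0,0]])

```text
clock: 5.87
eef_pos: [518.4, 336.0, 171.3]
tcp_rot: [-3.14, -0.002, 0.0]
contact_force: [-0.9, 0.5, 0.1]
opening: 0.098
grasp_force: 36.2
```

play_rows(dp=[[0,-0.13,0.25],[0,-0.24,0.5],[0,-0.33,0.76],[0,-0.42,1.02],[0,-0.48,1.28]], rot=[[0,0,0],[0,0,0],[0,0,0],[0,0,0],[0,0,0]])

```text
clock: 6.28
eef_pos: [518.5, 355.3, 119.6]
tcp_rot: [-3.139, -0.001, -0.0]
contact_force: [-3.3, 8.3, 1.6]
opening: 0.098
grasp_force: 37.3
```

play_rows(dp=[[0,-0.06,0.2],[0,-0.1,0.4],[0,-0.12,0.6],[0,-0.15,0.8],[0,-0.15,0.8]], rot=[[0,0,0],[0,0,0],[0,0,0],[0,0,0],[0,0,0]])

```text
clock: 6.7
eef_pos: [518.5, 360.8, 86.5]
tcp_rot: [-3.14, -0.001, -0.0]
contact_force: [-2.7, 7.0, -0.0]
opening: 0.098
grasp_force: 37.7
```

play_rows(dp=[[0,0,0],[0,0,0],[0,0,0],[0,0,0]], rot=[[0,0,0],[0,0,0],[0,0,0],[0,0,0]], fingers=0.45)

```text
clock: 7.03
eef_pos: [518.6, 359.6, 87.3]
tcp_rot: [3.142, -0.001, -0.0]
contact_force: [0.4, 0.3, 0.8]
opening: 0.449
grasp_force: 0.0
```

play_rows(dp=[[0,0,-0.8],[0,0,-1.7],[0,0,-2.6],[0,0,-3.5],[0,0,-4.4]], rot=[[0,0,0],[0,0,0],[0,0,0],[0,0,0],[0,0,0]])

```text
clock: 7.45
eef_pos: [518.0, 359.5, 264.9]
tcp_rot: [3.141, -0.0, -0.0]
contact_force: [0.7, 1.9, -0.2]
opening: 0.452
grasp_force: 0.0
```

play_rows(dp=[[-0.5,0.6,0],[-1,1.2,0],[-1.5,1.8,0],[-2,2.4,0],[-2.5,3,0]], rot=[[0,0,0],[0,0,0],[0,0,0],[0,0,0],[0,0,0]], fingers=1.0)

```text
clock: 7.87
eef_pos: [417.1, 238.7, 263.0]
tcp_rot: [3.141, -0.0, -0.0]
contact_force: [1.0, -0.0, 0.5]
opening: 1.002
grasp_force: 0.0
```

Run:
```python
from h import *
g=optics.grab_frame('top'); s=telemetry.sense(); print(s['eef_pos'],s['contact_force'])
crop(g,155,155,325,260,4.6,'t5')
```

```text
[413.00956718 234.8173288  262.44693083] [-4.75211138 -2.65563067 -1.24229622]
```

View pics/t5.png

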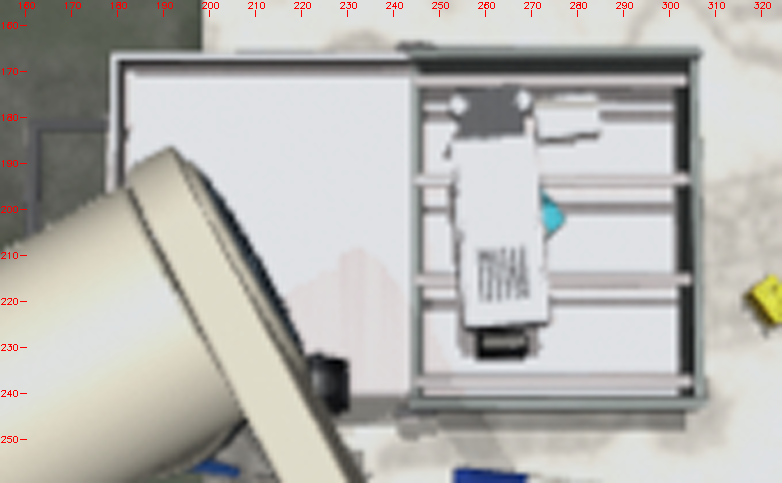

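The pan is back level and empty. The module lies flat across the bars, with the bright case corners at crop (455,140), (541,138), (550,324) and (463,327), and the nose at row ~88 pointing away.

Run:
```python
from h import *
g=optics.grab_frame('top')
c=lambda x,y:(155+x/4.6-.5,155+y/4.6-.5)
P=lambda n,x,y,z:print(n,onz(g,c(x,y),z).round(1))
for n,x in (('nl',(455,140)),('nr',(541,138)),('tr',(550,325)),('tl',(463,328)),('nosemid',(492,87)),('notchl',(457,103)),('notchr',(525,99))):P(n,*x,114)
P('tailplate bottom',502,360,97)
P('bin fr',702,47,102);P('bin nr',706,408,102);
```

```text
nl [568.3 116.6 114. ]
nr [569.3  66.6 114. ]
tr [460.7  62.4 114. ]
tl [459.2 112.3 114. ]
nosemid [599.5  94.9 114. ]
notchl [590.1 115.3 114. ]
notchr [592.4  75.7 114. ]
tailplate bottom [441.6  89.7  97. ]
bin fr [625.3 -29.6 102. ]
bin nr [413.4 -27.6 102. ]
```

Run:
```python
from h import *
go([508,89,180],[np.pi,0,.039]); s=telemetry.sense(); print(s['eef_pos'])
```

```text
dp [2.329, 3.69, 2.076] rot [0.016, 0.015, -0.385]
[415.15448974 236.86493714 262.93458119]
```

play_rows(dp=[[0.5,0.8,0.3],[1,1.6,0.7],[1.5,2.4,1.1],[1.9,3.1,1.6],[2.3,3.72,2.08]], rot=[[0,0,-0.1],[0,0,-0.2],[0,0,-0.3],[0,0,-0.37],[0,0,-0.37]], fingers=0.85)

```text
clock: 8.38
eef_pos: [511.6, 89.4, 179.4]
tcp_rot: [3.141, -0.002, 0.039]
contact_force: [-0.1, 0.9, -0.3]
opening: 0.851
grasp_force: 0.0
```

play_rows(dp=[[0,0,0],[0,0,0]], rot=[[0,0,0],[0,0,0]])

```text
clock: 8.55
eef_pos: [510.4, 89.9, 178.7]
tcp_rot: [3.141, 0.002, 0.036]
contact_force: [-0.9, 1.1, 0.8]
opening: 0.848
grasp_force: 0.0
```

Run:
```python
from h import *
go([508,89,82],[np.pi,0,.039]); s=telemetry.sense(); print(s['eef_pos'],s['tcp_rot'],s['contact_force'])
```

```text
dp [-0.057, 0.02, 2.418] rot [0.003, 0.018, -0.033]
[510.42495936  89.93562721 178.70382219] [3.14125145e+00 1.83434695e-03 3.55690584e-02] [-0.91099907  1.07472237  0.76839394]
```

play_rows(dp=[[-0.05,0.02,0.6],[-0.05,0.02,1.2],[-0.05,0.02,1.8],[-0.05,0.02,2.4],[-0.05,0.02,2.4]], rot=[[0,0,0],[0,0,0],[0,0,0],[0,0,0],[0,0,0]])

```text
clock: 8.97
eef_pos: [505.8, 91.0, 81.0]
tcp_rot: [3.141, 0.005, 0.039]
contact_force: [-1.4, -0.1, -0.1]
opening: 0.852
grasp_force: 0.0
```

play_rows(dp=[[0,0,0],[0,0,0],[0,0,0],[0,0,0],[0,0,0]], rot=[[0,0,0],[0,0,0],[0,0,0],[0,0,0],[0,0,0]], fingers=0.3, grip_force=50)

```text
clock: 9.38
eef_pos: [509.3, 90.9, 85.4]
tcp_rot: [-3.141, -0.003, 0.038]
contact_force: [-1.3, 2.0, 8.1]
opening: 0.576
grasp_force: 52.8
```

play_rows(dp=[[0,0,-0.5],[0,0,-1.1],[0,0,-1.7],[0,0,-2.2],[0,0,-2.4]], rot=[[0,0,0],[0,0,0],[0,0,0],[0,0,0],[0,0,0]])

```text
clock: 9.8
eef_pos: [509.5, 90.6, 183.0]
tcp_rot: [-3.141, -0.005, 0.038]
contact_force: [0.5, 0.7, -1.5]
opening: 0.578
grasp_force: 52.8
```

Run:
```python
from h import *
go([512,-197,120],[np.pi,0,.205]); s=telemetry.sense(); print(s['eef_pos'],s['contact_force'],s['opening'])
```

```text
dp [-0.222, 7.187, 1.57] rot [-0.002, -0.043, -1.591]
[509.5440168   90.55564653 182.98561946] [ 0.51403366  0.65724796 -1.50341696] 0.5782155721924707
```

play_rows(dp=[[0,0.7,0],[-0.05,1.5,0],[-0.08,2.3,0],[-0.1,3.1,0],[-0.1,3.9,0]], rot=[[0,0,0],[0,0,0],[0,0,0],[0,0,0],[0,0,0]])

```text
clock: 10.22
eef_pos: [509.4, -67.0, 179.4]
tcp_rot: [-3.142, 0.0, 0.039]
contact_force: [0.0, 0.1, -2.2]
opening: 0.579
grasp_force: 52.8
```

play_rows(dp=[[-0.03,0.8,0.1],[-0.05,1.6,0.4],[-0.08,2.4,0.8],[-0.1,3.0,1.2],[-0.12,3.28,1.57]], rot=[[0,0,-0.4],[0,0,-0.8],[0,0,-1.2],[0,0,-1.59],[0,0,-1.59]])

```text
clock: 10.63
eef_pos: [510.1, -199.8, 115.9]
tcp_rot: [3.141, -0.0, 0.206]
contact_force: [-0.5, -0.5, -2.1]
opening: 0.572
grasp_force: 52.8
```

play_rows(dp=[[0,0,0],[0,0,0],[0,0,0]], rot=[[0,0,0],[0,0,0],[0,0,0]])

```text
clock: 10.88
eef_pos: [510.4, -196.4, 117.1]
tcp_rot: [-3.141, 0.0, 0.205]
contact_force: [0.1, 0.4, -1.0]
opening: 0.575
grasp_force: 52.9
```

Run:
```python
from h import *
g=optics.grab_frame('top');f=optics.grab_frame('scene'); s=telemetry.sense(); print(s['eef_pos'],s['tcp_rot'],s['contact_force'])
crop(g,320,135,390,225,5.5,'a'); crop(f,285,240,405,370,4,'b')
a=cv2.imread('pics/a.png');b=cv2.imread('pics/b.png'); h=max(a.shape[0],b.shape[0]);print(a.shape[1])
a,b=[cv2.copyMakeBorder(x,0,h-x.shape[0],0,0,0) for x in(a,b)]
o=np.hstack([a,b])[:600,:800]; print(o.shape); cv2.imwrite('pics/c6.png',o)
```

```text
[ 510.9003487  -196.22824019  117.71176168] [ 3.14109252e+00 -1.01786608e-03  2.05855511e-01] [-0.74162881  0.27851106 -1.95423736]
385
(520, 800, 3)
```

View pics/c6.png

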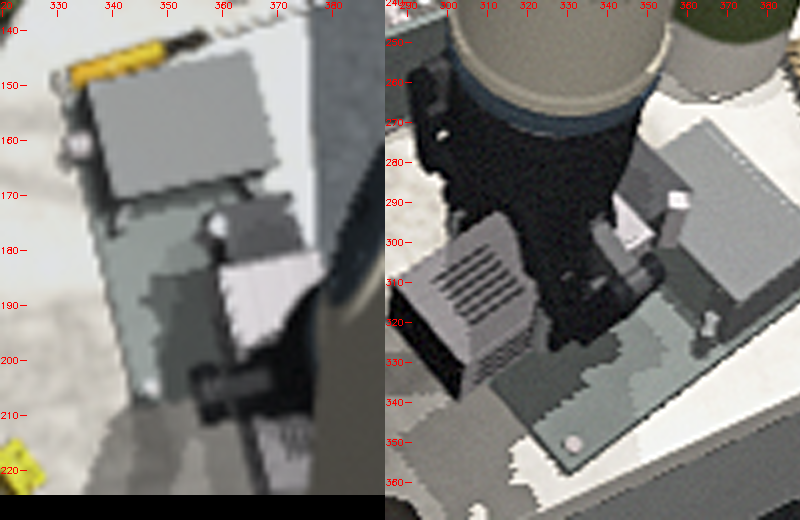

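The module is held above the sill, nose towards the mouth. In the top half of the picture the dark/bright border is at (220,266)-(320,250) and the roof corners are at (88,88), (248,53), (275,165) and (118,198). The scene half shows the module still level.

Run:
```python
from h import *
g=optics.grab_frame('top');f=optics.grab_frame('scene')
c=lambda x,y:(320+x/5.5-.5,135+y/5.5-.5); d=lambda x,y:(285+(x-385)/4-.5,240+y/4-.5)
zm=146
a=[onz(g,c(*p),zm)[:2] for p in((220,266),(320,250),(213,205),(292,192))]
b=[onz(g,c(*p),53)[:2] for p in((88,88),(248,53),(275,165),(118,198))]
e=[onz(f,d(*p),53)[:2] for p in((708,119),(740,303))]
m=[onz(f,d(*p),zm)[:2] for p in((494,211),(385,285),(463,362))]
for x in(a,b,e,m):print(np.array(x).round(1).tolist())
s=telemetry.sense();p=s['eef_pos'];y=s['tcp_rot'][2];ex=np.array([np.cos(y),np.sin(y)]);ey=np.array([-ex[1],ex[0]])
for q in a+m: print('mod rel tcp',((q-p[:2])@ex).round(1),((q-p[:2])@ey).round(1))
```

```text
[[567.9, -159.3], [575.4, -206.9], [597.2, -157.0], [603.3, -194.8]]
[[676.1, -117.3], [694.3, -200.7], [635.2, -212.3], [618.2, -131.0]]
[[677.0, -121.7], [633.8, -217.7]]
[[515.4, -170.8], [455.0, -183.8], [468.9, -229.5]]
mod rel tcp 63.3 24.6
mod rel tcp 60.9 -23.6
mod rel tcp 92.5 20.8
mod rel tcp 90.8 -17.4
mod rel tcp 9.6 24.0
mod rel tcp -52.2 23.7
mod rel tcp -48.0 -23.9
```

play_rows(dp=[[0,0.04,0.6],[0,0.04,1.2],[0,0.04,1.8],[0,0.04,2.3],[0,0.04,2.5]], rot=[[0,0,0],[0,0,0],[0,0,0],[0,0,0],[0,0,0]])

```text
clock: 11.5
eef_pos: [509.7, -197.5, 15.0]
tcp_rot: [-3.14, 0.002, 0.206]
contact_force: [-0.2, -0.6, -2.0]
opening: 0.578
grasp_force: 52.9
```

play_rows(dp=[[0,0,0],[0,0,0],[0,0,0]], rot=[[0,0,0],[0,0,0],[0,0,0]])

```text
clock: 11.75
eef_pos: [511.7, -198.7, 18.2]
tcp_rot: [3.14, -0.002, 0.205]
contact_force: [0.3, -0.4, -2.4]
opening: 0.578
grasp_force: 52.9
```

```bash
cat >> h.py <<'E'
def bay():
    s=telemetry.sense(); d=s['eef_pos'][:2]-np.array([626,-174]); y=.205; ex=np.array([np.cos(y),np.sin(y)]);ey=np.array([-ex[1],ex[0]])
    print('bay',(d@ex).round(1),(d@ey).round(1),s['eef_pos'].round(1),s['tcp_rot'].round(3),'F bay',(s['contact_force'][:2]@ex).round(1),(s['contact_force'][:2]@ey).round(1),s['contact_force'][2].round(1),'T',s['wrist_torque'].round(2))
E
python3 -c "
from h import *
bay()"
```

```text
bay -116.9 -1.0 [ 511.7 -198.7   18.2] [ 3.14e+00 -2.00e-03  2.05e-01] F bay 0.2 -0.4 -2.4 T [0.03 0.05 0.01]
```

play_rows(dp=[[0.2,-0.02,0.09],[0.4,-0.02,0.09],[0.6,-0.02,0.09],[0.8,-0.02,0.09],[1.0,-0.02,0.09]], rot=[[0,0,0],[0,0,0],[0,0,0],[0,0,0],[0,0,0]])

```text
clock: 12.17
eef_pos: [551.1, -189.5, 13.6]
tcp_rot: [3.141, -0.001, 0.205]
contact_force: [-0.7, -0.1, -1.4]
opening: 0.578
grasp_force: 52.9
```

```bash
python3 -c "
from h import *
bay()"
```

```text
bay -76.5 0.1 [ 551.1 -189.5   13.6] [ 3.141e+00 -1.000e-03  2.050e-01] F bay -0.7 0.0 -1.4 T [-0.04 -0.    0.03]
```

play_rows(dp=[[0.12,0,0],[0.24,0,0],[0.36,0,0],[0.48,0,0],[0.6,0,0]], rot=[[0,0,0],[0,0,0],[0,0,0],[0,0,0],[0,0,0]])

```text
clock: 12.58
eef_pos: [573.5, -184.7, 13.5]
tcp_rot: [3.142, 0.0, 0.205]
contact_force: [-2.8, -0.2, 3.3]
opening: 0.581
grasp_force: 53.6
```

```bash
python3 -c "
from h import *
bay()"
```

```text
bay -53.6 0.2 [ 573.5 -184.7   13.5] [3.142 0.    0.205] F bay -2.8 0.3 3.3 T [-0.    0.24 -0.04]
```

play_rows(dp=[[0.08,0,0],[0.16,0,0],[0.24,0,0],[0.32,0,0],[0.4,0,0]], rot=[[0,0,0],[0,0,0],[0,0,0],[0,0,0],[0,0,0]])

```text
clock: 13.0
eef_pos: [589.2, -181.6, 13.5]
tcp_rot: [3.142, -0.0, 0.205]
contact_force: [-3.1, -0.5, 6.1]
opening: 0.578
grasp_force: 54.0
```

```bash
python3 -c "
from h import *
bay()"
```

```text
bay -37.6 0.1 [ 589.2 -181.6   13.5] [ 3.142 -0.     0.205] F bay -3.1 0.2 6.1 T [-0.08  0.41  0.03]
```

play_rows(dp=[[0.04,0,0],[0.08,0,0],[0.12,0,0],[0.16,0,0],[0.2,0,0]], rot=[[0,0,0],[0,0,0],[0,0,0],[0,0,0],[0,0,0]])

```text
clock: 13.42
eef_pos: [589.7, -181.2, 13.4]
tcp_rot: [-3.139, 0.013, 0.207]
contact_force: [-37.4, -17.6, 33.4]
opening: 0.577
grasp_force: 57.4
```

```bash
python3 -c "
from h import *
bay()"
```

```text
bay -37.0 0.3 [ 589.7 -181.2   13.4] [-3.139  0.013  0.207] F bay -40.2 -9.7 33.4 T [-3.12  5.02 -0.18]
```

play_rows(dp=[[-0.1,0,0],[-0.18,0,0],[-0.18,0,0]], rot=[[0,0,0],[0,0,0],[0,0,0]])

```text
clock: 13.67
eef_pos: [589.3, -181.4, 13.4]
tcp_rot: [-3.141, 0.0, 0.205]
contact_force: [-2.3, -1.9, 6.0]
opening: 0.576
grasp_force: 53.9
```

play_rows(dp=[[0,0,0],[0,0,0],[0,0,0],[0,0,0]], rot=[[0,0,0],[0,0,0],[0,0,0],[0,0,0]], fingers=0.75)

```text
clock: 14.0
eef_pos: [589.9, -181.0, 13.0]
tcp_rot: [-3.141, -0.0, 0.205]
contact_force: [1.1, 0.1, -0.1]
opening: 0.75
grasp_force: 0.0
```

play_rows(dp=[[0,0,-0.8],[0,0,-1.7],[0,0,-2.6],[0,0,-3.5],[0,0,-4.4]], rot=[[0,0,0],[0,0,0],[0,0,0],[0,0,0],[0,0,0]])

```text
clock: 14.42
eef_pos: [589.5, -181.0, 190.9]
tcp_rot: [-3.141, 0.0, 0.205]
contact_force: [1.7, -0.6, 0.3]
opening: 0.748
grasp_force: 0.0
```

play_rows(dp=[[-1,-0.3,0],[-2,-0.6,0],[-3,-0.9,0],[-4,-1.2,0],[-4.5,-1.5,0]], rot=[[0,0,0],[0,0,0],[0,0,0],[0,0,0],[0,0,0]])

```text
clock: 14.83
eef_pos: [396.8, -158.5, 188.6]
tcp_rot: [-3.14, 0.002, 0.205]
contact_force: [0.4, 0.0, -0.3]
opening: 0.75
grasp_force: 0.0
```

Run:
```python
from h import *
bay()
g=optics.grab_frame('top');f=optics.grab_frame('scene')
crop(g,320,135,390,225,5.5,'a'); crop(f,285,240,405,370,4,'b')
a=cv2.imread('pics/a.png');b=cv2.imread('pics/b.png'); h=max(a.shape[0],b.shape[0])
a,b=[cv2.copyMakeBorder(x,0,h-x.shape[0],0,0,0) for x in(a,b)]
cv2.imwrite('pics/c7.png',np.hstack([a,b])[:600,:800])
```

```text
bay -221.2 61.9 [ 396.8 -158.5  188.6] [-3.14e+00  2.00e-03  2.05e-01] F bay 0.4 -0.1 -0.3 T [-0.02  0.01 -0.04]
```

View pics/c7.png

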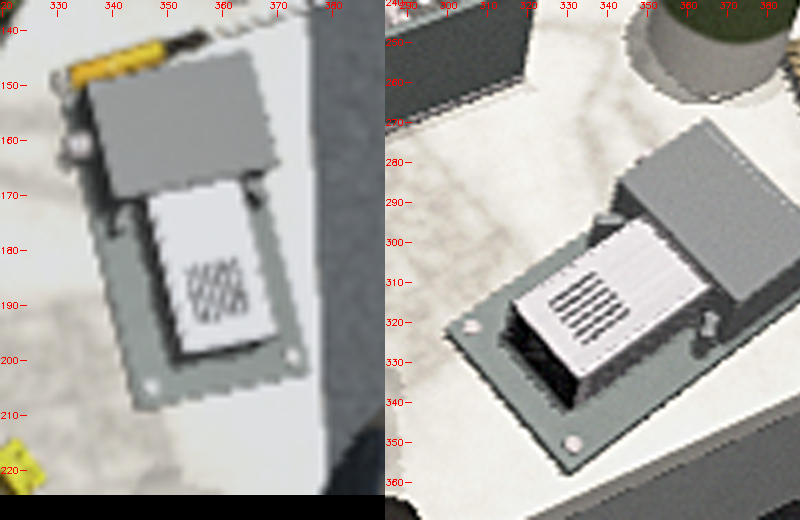

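The module sits straight in the bay. In the top half the tail edge is at (182,355)-(277,337) and the sill's front edge at (137,408)-(305,375). The tail-to-sill gap should be 20 mm when the module is home.

Run:
```python
from h import *
g=optics.grab_frame('top');f=optics.grab_frame('scene')
c=lambda x,y:(320+x/5.5-.5,135+y/5.5-.5); d=lambda x,y:(285+(x-385)/4-.5,240+y/4-.5)
ex=np.array([np.cos(.205),np.sin(.205)])
T=[onz(g,c(*p),42)[:2] for p in((182,355),(277,337))]; S=[onz(g,c(*p),8)[:2] for p in((137,409),(307,375))]; Rf=[onz(g,c(*p),53)[:2] for p in((118,198),(278,165))]
print('top tail-sill',(np.mean(T,0)-np.mean(S,0))@ex,'mouth-tail',(np.mean(Rf,0)-np.mean(T,0))@ex,np.array(T))
T=[onz(f,d(*p),42)[:2] for p in((513,300),(582,376))]; S=[onz(f,d(*p),8)[:2] for p in((446,335),(570,473))]; Rf=[onz(f,d(*p),53)[:2] for p in((623,182),(740,305))]
print('scene',(np.mean(T,0)-np.mean(S,0))@ex,'mouth-tail',(np.mean(Rf,0)-np.mean(T,0))@ex)
```

```text
top tail-sill 20.45926966544675 mouth-tail 85.38106312421196 [[ 538.21480365 -163.66608913]
 [ 547.37602773 -212.83322997]]
scene 24.06952141991893 mouth-tail 82.35270982773814
```

```bash
python3 -c "
from h import *
print(r.sign_off())"
```

```text
the job is handed in; nothing more can be done
None
```

The job is handed in: the small parts are in the bin, the pan is back down level, and the module is in the bay, pushed to a hard stop. Both cameras put it fully home to within about 4 mm, though I had no direct reading of the ball's click.

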